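Find the flush drawer catch by feel and press it

TASK

The drawer of the white slide-out unit is stuck half open on its catch. Feel along the middle of the unit's flat top panel for the flush release button, press it in with the fingertips so that the drawer runs out by itself to its stop, then let the button spring back up and draw the hand clear. Do not touch the drawer or the things in it, pick nothing up, and leave the sink plug on the panel where it is.

Things in the scene. Friction and masses are not known exactly. Their poses are not given: they have to be found in the camera images.
- unit: Fixed white plastic sleeve, 240 mm deep (x), 400 mm wide (y), 112 mm high, that the drawer runs in. Origin at the centre of its underside; z up, x towards the side where the drawer comes out. Its flat top panel is rigid (steps under 0.5 mm) except for the button.
- panel_mid (a point): Centre of the unit's top panel, on its face, axes as the unit's. One off-white push button, 60 mm along x by 50 mm along y, sits in a 64 by 54 mm hole, its face 2 mm below the panel. The hole is centred on this point's line x = 0 at an unknown y from -55 to +55 mm, new each time. To press it, the closed fingertips must fit inside the hole.
- button (a joint): How far the button is pressed down, m: 0 at rest, 0.007 fully in. It starts to move at about 1.5 N and is fully in at about 6 N; the catch lets go at about 0.005. It springs back when released; the catch stays undone once the drawer has begun to run out.
- drawer (a joint): How far the blue-grey drawer has run out from the catch, m: 0 at the start (half open), 0.08 at its outer stop. Once released a spring drives it along the unit's +x at 6 to 10 cm/s. It is 394 mm wide; its front is 98 mm high, 230 mm from panel_mid at the start (lip 15 mm further).
- plug: Stainless steel sink plug, 52 mm across, 34 mm high, standing loose on the panel on the side away from the drawer, its centre 75 to 90 mm from the line of the button; origin at the centre of its underside.
- bottle: Green spray bottle with a white head, 64 mm across, 189 mm high, standing in the drawer beyond the panel's edge, its centre about 170 mm from the button's line; origin at the centre of its underside.
- pipe: White PVC pipe offcut, 40 mm across, 75 mm high, standing in the drawer; origin at the centre of its underside.
- brush: Yellow nylon scrubbing brush, 150 by 45 by 38 mm, lying bristles down in the drawer with its length along the panel; origin at the centre of its underside.
Things that resemble listed ones, but are neither listed nor needed, are in the scene too. Leave any red look-alike of the plug alone.

How it is judged:
By the outcome, as a careful person would: the job done as asked, in the order asked, and still so for the second after the job is handed in, with the robot touching nothing.
It also fails if it takes over 51 s, if anything falls off the work surface, if the arm or the gripper's body presses on something with over 40 N, if the wrist force passes 120 N, or if a joint passes its speed limit or range.

ROBOT

A 6-joint arm with a two-finger parallel gripper is mounted at the origin on the work surface. World frame = base frame: x ahead of the robot, y to its left, z up, the work surface at z = 0. Lengths are in mm, angles in degrees, forces in N, time in s.
With the tool pointing down it reaches from about 250 to 800 mm from the base axis. Payload 3.9 kg.
Tool frame: the origin (TCP) lies midway between the tips of the shut fingers; the grasp point (between the pads) lies arm.grip_depth behind it (arm.grip_depth is the distance from the TCP to the grasp point, in mm); z points along the fingers, y is the line along which they close (so a half turn about z gives the same grasp; the last joint's range is limited). The gripper opens to 85 mm and grips with 20 to 120 N. Pads are 22 mm wide; open, the fingers measure 114 mm over their backs; the gripper's body (76 mm by 85 mm) begins 54 mm behind the grasp point. The pads swing forward as they close: fully open they stand 13 mm farther back than shut.
Start: joints at [65.26, 14.897, -7.913, 67.191, 0, 90], TCP at [219.71, 476.805, 231.304] pointing down, gripper open.
Joint ranges: [-159.42, 159.42], [-47.68, 98.78], [-73.54, 78.23], [-108.79, 121.32], [-90, 84.71], [-180, 180]. Speed limits (degrees/s): [147.25, 147.25, 180, 180, 180, 180].

INTERFACE

Orientations are given as [roll, pitch, yaw] about the fixed x, y, z axes, in that order (R = Rz(yaw) Ry(pitch) Rx(roll)).
In Python, from bench import arm gives the robot as it stands. The module is installed in compiled form; this text tells all that it offers.
- The arm moves only by the shell command python3 -m crank 'ROWS' [OPENING] [FORCE]. ROWS is JSON, a list that holds one entry, the list of rows, each a list of 6 numbers: the shift along the tool's x, y, z normalised to -1 to 1, where 1 is 0.1 m, then the turn, a rotation vector about the tool's x, y, z normalised to -1 to 1, where 1 is 4 degrees. In form: [[[dx, dy, dz, rx, ry, rz], ...]]. A call has exactly 5 rows; each row shifts and turns the commanded pose from where the row before left it, along the tool's axes as they then stand; what a row does not reach is not made up. A row lasts 1/12 s, in which the tool goes at most 41.7 mm and 7.16 degrees, less where a joint would pass 70% of its speed; a pose out of reach is approached as far as the arm can. A call with a number of a shift or a turn outside -1 to 1 is refused whole. A call with a gripper value outside its range is refused whole. OPENING is the closure, from -1 (fully open) to 1 (shut), set as the call begins (- or left out, the last holds). The fingers move at their own pace and stop on an object; FORCE is the grip in N (left out, the last holds). Time passes only in rows, so rows that do not move let the fingers close, or fill a call up. It gives the time, the measured TCP pose, the force, the opening and the grip force at its end, in the units of the state.
- arm.get_obs(): the state, without advancing time (a new reading comes with each control period).
- arm.capture(name): name is "scene" or "top" or "wrist"; returns the picture (400x640x3 uint8, red, green, blue); there is no depth.
- arm.camera_params(name): a dict with "fx", "fy", "cx", "cy" (pixels), "position" and "attitude" of the camera in the world; the wrist camera has in their place "T_tool_cam" (4x4, takes a point from camera to tool coordinates, whose origin is the TCP and whose axes are the flange's). Camera axes: x right, y up, looking along -z (the intrinsics and any distortion apply to the point x, -y, -z); pixel columns grow to the right and rows downward; lengths in mm; the calibration is good to about 2 mm. A picture is of the moment at which its call begins: read the wrist's pose just before it. camera_params takes no time and is no camera call.
- arm.finish_job(): hands the job in; it is judged then, once.
The state is a dict: "t": time; "joint_positions": joint angles; "dq": joint speeds; "joint_efforts": joint torques, N m; "ee_pos": TCP position; "eef_rot": TCP orientation; "ft_force": force on the tool from outside, world axes, zero at the start; "wrist_torque": the same for the moment, N m; "width": opening from 0.0 (shut) to 1.0 (fully open); "grasp_force": force on a finger pad.
Only numpy, scipy, OpenCV 4.12 (cv2) and the standard library are available. Lean on these libraries where they do the work, as an engineer would, in place of code of your own. Each camera call takes 0.05 s, during which the arm holds its last target. There are 200 camera calls.

## Working session

There is one attempt and no reset: what is moved stays moved. The work goes in short steps, Python scripts to look and compute and a shell command to move; the robot and the scene stay as the last step left them, time stands still between calls to the robot, and variables do not carry over. Pictures are saved under pics/ and viewed, at most 10 in all, crops included, and the job is handed in when it is done.

```bash
mkdir -p pics; python3 - <<'E'
from bench import arm
import cv2
o=arm.get_obs(); print(o); print(arm.grip_depth)
for n in ("top","scene"):
    cv2.imwrite(f"pics/{n}0.png",arm.capture(n)[:,:,::-1]); print(n,arm.camera_params(n))
print(arm.camera_params("wrist"))
E
```

```text
{'t': 0.0, 'joint_positions': array([ 6.52612093e+01,  1.49359444e+01, -7.98622112e+00,  6.71909194e+01,
        4.39865782e-04,  9.00008800e+01]), 'dq': array([-0.05059487, -0.07795049, -0.03673851,  0.0807986 , -0.01608865,
        0.02597344]), 'joint_efforts': array([ 1.23363367e-03, -4.05679500e+01,  2.53921688e+01,  1.86767959e-02,
        2.35187881e-04,  3.69670246e-06]), 'ee_pos': array([219.41186568, 476.19201337, 230.45992833]), 'eef_rot': array([-1.79886915e+02, -4.38128136e-04,  1.55260328e+02]), 'ft_force': array([ 0.53917323, -0.69345789, -0.0079981 ]), 'wrist_torque': array([ 0.03995042, -0.04044632, -0.00782724]), 'grasp_force': 0.0, 'width': 0.9992152433629123}
18.700000000000003
top {'fx': 379.8192943121359, 'fy': 379.8192943121359, 'cx': 320.14931265919455, 'cy': 200.05927777232662, 'position': array([445.76185432, -24.65074798, 973.74106362]), 'attitude': array([  7.1400155 ,  -1.23050642, -90.29365545])}
scene {'fx': 378.71982210834454, 'fy': 378.71982210834454, 'cx': 323.60099431811454, 'cy': 199.50999191500821, 'position': array([1039.23946907,  256.87033077,  610.32498702]), 'attitude': array([ 48.98122145,  -0.15175667, 119.23854393])}
{'fx': 302.4785996527088, 'fy': 302.4785996527088, 'cx': 315.6530282483093, 'cy': 198.62005014504274, 'T_tool_cam': array([[ 6.14324668e-04,  9.56703071e-01,  2.91065039e-01,
         7.37770415e+01],
       [ 9.99999289e-01, -8.85313853e-04,  7.99334239e-04,
        -4.24300680e-01],
       [ 1.02240943e-03,  2.91064340e-01, -9.56702934e-01,
        -1.44384093e+02],
       [ 0.00000000e+00,  0.00000000e+00,  0.00000000e+00,
         1.00000000e+00]])}
```

View pics/top0.png

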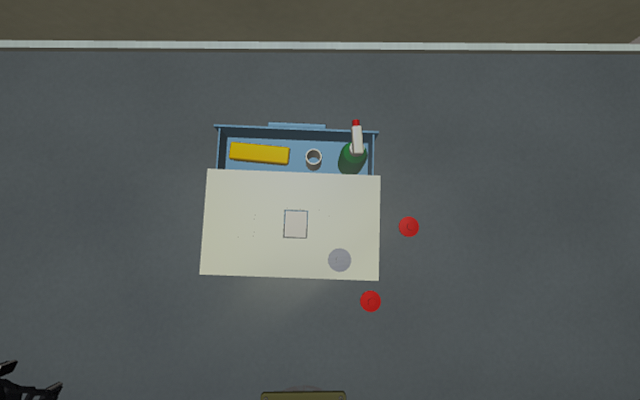

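View pics/scene0.png

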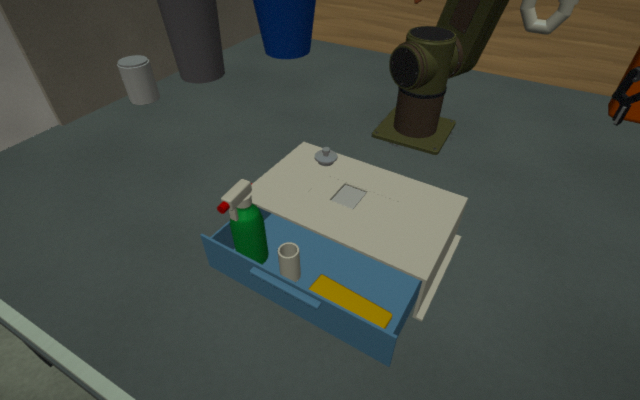

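The top view shows the panel with corners near (208,169), (380,176), (379,280) and (200,274). There is a button-like outline at about (296,224), the plug at (339,260), and the drawer comes out towards the image top. The scene view agrees. Next I'll measure these.

```bash
cat > h.py <<'E'
import numpy as np, cv2
from scipy.spatial.transform import Rotation as R
from bench import arm
def cast(n,px,z,ee=None):
    p=arm.camera_params(n)
    if n=="wrist":
        T=np.eye(4);T[:3,:3]=R.from_euler('xyz',ee[1],degrees=True).as_matrix();T[:3,3]=ee[0]
        T=T@p["T_tool_cam"];Rm,c=T[:3,:3],T[:3,3]
    else: Rm,c=R.from_euler('xyz',p["attitude"],degrees=True).as_matrix(),p["position"]
    px=np.atleast_2d(px).astype(float)
    d=np.c_[(px[:,0]-p["cx"])/p["fx"],-(px[:,1]-p["cy"])/p["fy"],-np.ones(len(px))]@Rm.T
    return c+d*((z-c[2])/d[:,2])[:,None]
E
python3 - <<'E'
from h import *
im=cv2.imread("pics/top0.png"); hsv=cv2.cvtColor(im,cv2.COLOR_BGR2HSV)
m=((hsv[...,2]>170)).astype(np.uint8); m[:100]=0
c=max(cv2.findContours(m,cv2.RETR_EXTERNAL,cv2.CHAIN_APPROX_NONE)[0],key=cv2.contourArea)
q=cv2.approxPolyDP(c,8,True)[:,0]
w=cast("top",q,112); print(q.tolist(),w.round(1).tolist())
print(np.linalg.norm(np.roll(w,-1,0)-w,axis=1).round(1))
g=cast("top",[[284,210],[308,210],[307,238],[283,238],[295.5,224]],112);print(g.round(1).tolist())
print("plug top",cast("top",[[339.5,259.5]],140),"bottle",cast("top",[[357,135]],180))
# scene view
qs=[[305,142],[467,202],[423,278],[249,191],[348,196],[346,185],[366,191],[350,209],[331,201]]
print(cast("scene",qs,112).round(1).tolist())
cv2.imwrite("pics/crop0.png",cv2.resize(im[160:290,190:400],None,fx=3.8,fy=3.8,interpolation=cv2.INTER_CUBIC))
E
```

```text
[[208, 169], [200, 273], [377, 279], [379, 176]] [[626.1, 213.5, 112.0], [391.2, 223.7, 112.0], [375.4, -170.0, 112.0], [609.4, -180.2, 112.0]]
[235.2 394.  234.2 394. ]
[[531.0, 38.7, 112.0], [530.9, -15.9, 112.0], [467.4, -13.6, 112.0], [467.7, 40.5, 112.0], [499.1, 12.4, 112.0]]
plug top [[419.88300725 -84.47782437 140.        ]] bottle [[ 686.38684166 -122.45559923  180.        ]]
[[375.2, -165.1, 112.0], [405.0, 230.8, 112.0], [628.7, 213.2, 112.0], [590.8, -168.5, 112.0], [505.0, 16.0, 112.0], [475.2, -3.5, 112.0], [472.5, 41.2, 112.0], [538.0, 36.8, 112.0], [535.4, -6.7, 112.0]]
```

View pics/crop0.png

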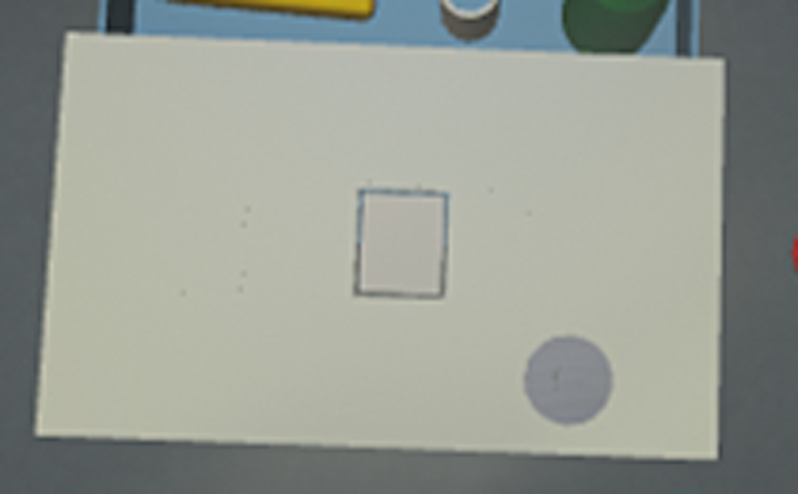

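The crop shows one rectangular seam at about (403,243), which casts to 64 x 54 mm. It matches the hole, centred near world (499,12), with the unit yawed about -2.4°. I'll shut the fingers and turn in place to yaw 87.6°, so the tool axes line up with the unit.

```bash

python3 -m crank '[[[0,0,0,0,0,0.85],[0,0,0,0,0,0.85],[0,0,0,0,0,0.85],[0,0,0,0,0,0.85],[0,0,0,0,0,0.85]]]' 1 40
python3 -m crank '[[[0,0,0,0,0,0.85],[0,0,0,0,0,0.85],[0,0,0,0,0,0.85],[0,0,0,0,0,0.85],[0,0,0,0,0,0.85]]]'
python3 -m crank '[[[0,0,0,0,0,0.85],[0,0,0,0,0,0.85],[0,0,0,0,0,0.85],[0,0,0,0,0,0.85],[0,0,0,0,0,0.85]]]'
python3 -m crank '[[[0,0,0,0,0,0.85],[0,0,0,0,0,0.85],[0,0,0,0,0,0.85],[0,0,0,0,0,0.85],[0,0,0,0,0,0.85]]]'
```

```text
t: 0.52
ee_pos: [219.6, 476.4, 230.8]
eef_rot: [-179.9, 0.0, 138.1]
ft_force: [0.3, 1.1, 0.1]
width: 0.301
grasp_force: 0.0
t: 0.93
ee_pos: [219.5, 476.5, 230.8]
eef_rot: [-179.9, 0.0, 121.1]
ft_force: [0.3, -0.8, -0.5]
width: 0.002
grasp_force: 0.0
t: 1.35
ee_pos: [219.5, 476.4, 230.8]
eef_rot: [-180.0, 0.1, 104.1]
ft_force: [-0.6, 0.3, 0.9]
width: -0.001
grasp_force: 0.0
t: 1.77
ee_pos: [219.5, 476.4, 230.8]
eef_rot: [-180.0, 0.1, 87.1]
ft_force: [0.1, 0.8, 0.6]
width: 0.004
grasp_force: 0.0
```

```bash

python3 -m crank '[[[-0.267,0.2,0,0,0,0],[-0.267,0.2,0,0,0,0],[-0.267,0.2,0,0,0,0],[-0.267,0.2,0,0,0,0],[-0.267,0.2,0,0,0,0]]]'
python3 -m crank '[[[-0.267,0.2,0,0,0,0],[-0.267,0.2,0,0,0,0],[-0.267,0.2,0,0,0,0],[-0.267,0.2,0,0,0,0],[-0.267,0.2,0,0,0,0]]]'
python3 -m crank '[[[-0.267,0.2,0,0,0,0],[-0.267,0.2,0,0,0,0],[-0.267,0.2,0,0,0,0],[-0.267,0.2,0,0,0,0],[-0.267,0.2,0,0,0,0]]]'
python3 -m crank '[[[0,0,0,0,0,0],[0,0,0,0,0,0],[0,0,0,0,0,0],[0,0,0,0,0,0],[0,0,0,0,0,0]]]'
python3 - <<'E'
from h import *
o=arm.get_obs(); np.savez("w1.npz",p=o["ee_pos"],r=o["eef_rot"])
cv2.imwrite("pics/w1.png",arm.capture("wrist")[:,:,::-1]); print(o["ee_pos"],o["eef_rot"],o["ft_force"])
E
```

```text
t: 2.18
ee_pos: [313.5, 337.2, 230.9]
eef_rot: [-180.0, 0.0, 87.3]
ft_force: [0.3, -0.4, -0.2]
width: 0.002
grasp_force: 0.0
t: 2.6
ee_pos: [407.0, 198.9, 231.0]
eef_rot: [-180.0, 0.0, 87.3]
ft_force: [0.1, 0.3, 0.2]
width: 0.001
grasp_force: 0.0
t: 3.02
ee_pos: [500.5, 60.8, 230.9]
eef_rot: [-180.0, 0.0, 87.2]
ft_force: [0.5, 1.2, -0.1]
width: 0.001
grasp_force: 0.0
t: 3.43
ee_pos: [499.4, 63.4, 231.3]
eef_rot: [-180.0, -0.0, 87.4]
ft_force: [-1.4, 0.1, 0.1]
width: -0.002
grasp_force: 0.0
[499.44880097  63.37381845 231.25260333] [-1.79968505e+02 -5.74520083e-03  8.73594062e+01] [-1.35170123  0.10621667  0.06989086]
```

View pics/w1.png

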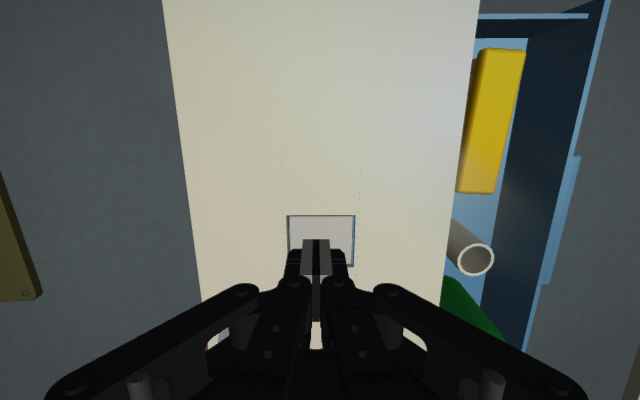

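The wrist view shows the hole with its near edge at row 215 (columns 287–355) and a right-hand corner at (355,266). It is partly hidden by the fingers.

```bash
python3 - <<'E'
from h import *
d=np.load("w1.npz"); ee=(d["p"],d["r"])
w=cast("wrist",[[287,215],[355,215],[355,266]],112,ee);print(w.round(1))
print("centre",(w[0]+w[2])/2, np.linalg.norm(w[1]-w[0]),np.linalg.norm(w[2]-w[1]))
c=(w[0]+w[2])/2-d["p"]; M=R.from_euler('xyz',d["r"],degrees=True).as_matrix(); print(M.T@c)
E
```

```text
[[472.   41.9 112. ]
 [534.9  39.1 112. ]
 [534.6 -14.  112. ]]
centre [503.27779161  13.96116848 112.        ] 63.008075948044656 53.04401015433664
[-49.19573569   6.1669513  119.24429902]
```

The wrist, top and scene views agree to within a few mm. I'll move over the centre and go down to about z = 125.

```bash

python3 -m crank '[[[-0.25,0.02,0,0,0,0],[-0.25,0.02,0,0,0,0],[0,0,0.35,0,0,0],[0,0,0.35,0,0,0],[0,0,0.3,0,0,0]]]'
python3 -m crank '[[[0,0,0,0,0,0],[0,0,0,0,0,0],[0,0,0.03,0,0,0],[0,0,0.02,0,0,0],[0,0,0,0,0,0]]]'
```

```text
t: 3.9
ee_pos: [501.6, 12.7, 130.4]
eef_rot: [179.9, -0.0, 87.3]
ft_force: [-0.8, -0.2, -1.0]
width: -0.004
grasp_force: 0.0
t: 4.32
ee_pos: [503.2, 12.6, 127.8]
eef_rot: [179.8, -0.0, 87.3]
ft_force: [-0.2, 0.7, 0.4]
width: -0.001
grasp_force: 0.0
```

```bash

python3 -m crank '[[[0,0,0.03,0,0,0],[0,0,0.03,0,0,0],[0,0,0.03,0,0,0],[0,0,0.02,0,0,0],[0,0,0,0,0,0]]]'
python3 -m crank '[[[0,0,0.02,0,0,0],[0,0,0.02,0,0,0],[0,0,0.01,0,0,0],[0,0,0,0,0,0],[0,0,0,0,0,0]]]'
```

```text
t: 4.73
ee_pos: [501.3, 12.2, 114.8]
eef_rot: [-179.9, 0.0, 87.3]
ft_force: [0.1, -0.1, 0.2]
width: 0.0
grasp_force: 0.0
t: 5.15
ee_pos: [501.8, 12.3, 110.2]
eef_rot: [-180.0, 0.0, 87.3]
ft_force: [-0.0, 0.2, 0.5]
width: 0.002
grasp_force: 0.0
```

Now at z = 110.2, below the panel face, with no force, so the fingertips are in the hole. Pressing gently.

```bash

python3 -m crank '[[[0,0,0.02,0,0,0],[0,0,0.01,0,0,0],[0,0,0.01,0,0,0],[0,0,0,0,0,0],[0,0,0,0,0,0]]]'
```

```text
t: 5.57
ee_pos: [502.0, 12.3, 106.6]
eef_rot: [180.0, -0.0, 87.3]
ft_force: [-0.6, 0.4, 4.4]
width: 0.002
grasp_force: 2.2
```

```bash

python3 -m crank '[[[0,0,0.01,0,0,0],[0,0,0.01,0,0,0],[0,0,0,0,0,0],[0,0,0,0,0,0],[0,0,0,0,0,0]]]'
python3 - <<'E'
from h import *
im=arm.capture("top")[:,:,::-1]; cv2.imwrite("pics/top1.png",im)
a=cv2.imread("pics/top0.png")
def front(i):
    h=cv2.cvtColor(np.ascontiguousarray(i),cv2.COLOR_BGR2HSV)
    m=(h[...,0]>95)&(h[...,0]<115)&(h[...,1]>90)&(h[...,2]>90)
    r=np.where(m[60:175,225:265].sum(1)>10)[0]; return r.min()+60
print(front(a),front(im),arm.get_obs()["ee_pos"],arm.get_obs()["ft_force"])
E
```

```text
t: 5.98
ee_pos: [501.9, 12.3, 104.4]
eef_rot: [180.0, -0.0, 87.3]
ft_force: [-0.6, -1.0, 5.4]
width: 0.0
grasp_force: 2.3
126 114 [501.91337017  12.28472702 104.38130267] [-1.10898963 -0.38969752  4.99801106]
```

The drawer is running out. I'll hold the button until it reaches its stop.

```bash

for i in 1 2 3 4; do python3 -m crank '[[[0,0,0,0,0,0],[0,0,0,0,0,0],[0,0,0,0,0,0],[0,0,0,0,0,0],[0,0,0,0,0,0]]]'|grep -E "^t|ee_pos|ft_f"; 
python3 - <<'E'
from h import *
i=arm.capture("top")[:,:,::-1]; cv2.imwrite("pics/top2.png",i)
h=cv2.cvtColor(np.ascontiguousarray(i),cv2.COLOR_BGR2HSV)
m=(h[...,0]>95)&(h[...,0]<115)&(h[...,1]>90)&(h[...,2]>90)
r=np.where(m[60:175,225:265].sum(1)>10)[0].min()+60
print(r,cast("top",[[245,r]],98)[0,0]-cast("top",[[245,126]],98)[0,0])
E
done
```

```text
t: 6.45
ee_pos: [501.9, 12.3, 104.3]
ft_force: [0.1, -0.2, 5.2]
99 66.76352793202682
t: 6.92
ee_pos: [501.9, 12.3, 104.3]
ft_force: [-0.3, -1.0, 5.4]
94 79.26175849482615
t: 7.38
ee_pos: [501.9, 12.3, 104.3]
ft_force: [-0.0, -0.3, 5.4]
94 79.26175849482615
t: 7.85
ee_pos: [501.9, 12.3, 104.3]
ft_force: [-0.2, 0.2, 4.4]
94 79.26175849482615
```

The drawer is at its stop (about 79–80 mm). I'll release straight up slowly, then draw clear.

```bash

python3 -m crank '[[[0,0,-0.02,0,0,0],[0,0,-0.02,0,0,0],[0,0,-0.03,0,0,0],[0,0,-0.03,0,0,0],[0,0,-0.05,0,0,0]]]'
python3 -m crank '[[[0,0,-0.2,0,0,0],[0,0,-0.25,0,0,0],[0,0,-0.25,0,0,0],[0,0,-0.25,0,0,0],[0,0,-0.2,0,0,0]]]'
python3 -m crank '[[[0.2,-0.15,0,0,0,0],[0.25,-0.2,0,0,0,0],[0.25,-0.2,0,0,0,0],[0.25,-0.2,0,0,0,0],[0.2,-0.1,0,0,0,0]]]'
python3 -m crank '[[[0.2,0,0,0,0,0],[0.25,0,0,0,0,0],[0.25,0,0,0,0,0],[0.2,0,0,0,0,0],[0,0,0,0,0,0]]]'
python3 -m crank '[[[0,0,0,0,0,0],[0,0,0,0,0,0],[0,0,0,0,0,0],[0,0,0,0,0,0],[0,0,0,0,0,0]]]'
python3 - <<'E'
from h import *
cv2.imwrite("pics/top3.png",arm.capture("top")[:,:,::-1])
E
```

```text
t: 8.32
ee_pos: [500.8, 12.3, 118.8]
eef_rot: [-179.9, 0.0, 87.3]
ft_force: [-0.1, 0.5, -0.0]
width: 0.001
grasp_force: 0.0
t: 8.73
ee_pos: [501.7, 12.3, 236.2]
eef_rot: [180.0, -0.0, 87.3]
ft_force: [-0.6, -0.2, 0.3]
width: -0.001
grasp_force: 0.0
t: 9.15
ee_pos: [419.6, 132.2, 234.4]
eef_rot: [-179.9, 0.0, 87.3]
ft_force: [0.1, -0.2, -0.0]
width: 0.0
grasp_force: 0.0
t: 9.57
ee_pos: [426.8, 224.2, 234.3]
eef_rot: [180.0, -0.1, 87.5]
ft_force: [0.9, -0.4, 0.7]
width: -0.001
grasp_force: 0.0
t: 9.98
ee_pos: [426.7, 220.3, 234.4]
eef_rot: [-180.0, 0.0, 87.2]
ft_force: [0.5, -0.6, 0.5]
width: -0.002
grasp_force: 0.0
```

View pics/top3.png

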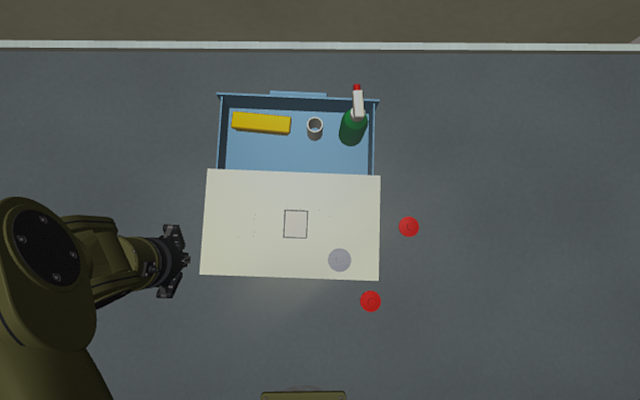

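The drawer is fully out with its front at row 95, the things in it are standing, the plug is still at (339,260), and the hand is clear.

```bash
python3 -c "
from bench import arm
print(arm.finish_job())"
```

```text
the job is handed in; nothing more can be done
None
```

I pressed the release button in with the closed fingertips, the drawer ran out about 80 mm to its stop, the hand was drawn clear with the plug and drawer contents left alone, and the job was handed in at about 10 s.

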